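# Unclip the two used-up reagent cassettes

### The job

The two reagent cassettes with orange grips are used up: pull them out of the sprung catches of the dock one at a time, the first all the way out before the second is started. Leave each lying flat and straight in front of the bay it came from, a couple of centimetres clear of the rails, so that its refill goes into the right bay. The two blue cassettes stay clipped in, and the other things on the worktop stay where they are.

Things in the scene. Friction and masses are not known exactly. Their poses are not given: they have to be found in the camera images.
- dock: Grey reagent cassette dock, fixed, 212 mm wide (y), four bays with centre lines at y = 72, 24, -24, -72 mm. x points to its back, z up. Origin: on the worktop, mid-width; clipped-in cassettes have their origins at x=0 on the centre lines, their axes along the dock's. No floor: cassettes slide on the worktop. Rear block x=88 to 111, 36 high. A cassette comes out only straight along -x.
- rail_front (a point): Mid-width at the front ends of the dock's guide rails (dock x=13, tips rounded, on the worktop). Rails are 14 mm high; their lips overhang the cassettes' flanges, so none can be lifted or turned in its bay. At the back two sprung steel balls per bay, in brass blocks 24 high (x=60 to 71), hold the cassette's round head and let go after about 10 mm of pull.
- orange_1: White reagent cassette with orange front grip plate and orange cap, used up, to come out; 116 mm long plus tongue. Origin: underside, mid-length; x to its back, z up. Flange 40 wide, 6 high; body 30 wide, top z=28, flat and free from x=-50 to 9 behind the plate; then tank and cap to z=51. Black tongue at the back, 26 wide round head, ends at x=86. 0.14-0.28 kg. Unclipping takes 5-10 N over the first 10 mm.
- orange_1_grip (a point): Top centre of orange_1's orange grip plate: an upright plate 8 mm thick (along the cassette's x), 32 wide (y), free-standing from z=28 to this point at z=66, with its rear face at cassette x=-50. Axes as the cassette's.
- orange_2: White reagent cassette with orange front grip plate and orange cap, used up, to come out; 116 mm long plus tongue. Origin: underside, mid-length; x to its back, z up. Flange 40 wide, 6 high; body 30 wide, top z=28, flat and free from x=-50 to 9 behind the plate; then tank and cap to z=51. Black tongue at the back, 26 wide round head, ends at x=86. 0.14-0.28 kg. Unclipping takes 5-10 N over the first 10 mm.
- orange_2_grip (a point): Top centre of orange_2's orange grip plate: an upright plate 8 mm thick (along the cassette's x), 32 wide (y), free-standing from z=28 to this point at z=66, with its rear face at cassette x=-50. Axes as the cassette's.
- blue_1: White reagent cassette with blue front grip plate and blue cap, still full, to stay clipped in; 116 mm long plus tongue. Origin: underside, mid-length; x to its back, z up. Flange 40 wide, 6 high; body 30 wide, top z=28, flat and free from x=-50 to 9 behind the plate; then tank and cap to z=51. Black tongue at the back, 26 wide round head, ends at x=86. 0.14-0.28 kg. Unclipping takes 5-10 N over the first 10 mm.
- blue_1_grip (a point): Top centre of blue_1's blue grip plate: an upright plate 8 mm thick (along the cassette's x), 32 wide (y), free-standing from z=28 to this point at z=66, with its rear face at cassette x=-50. Axes as the cassette's.
- blue_2: White reagent cassette with blue front grip plate and blue cap, still full, to stay clipped in; 116 mm long plus tongue. Origin: underside, mid-length; x to its back, z up. Flange 40 wide, 6 high; body 30 wide, top z=28, flat and free from x=-50 to 9 behind the plate; then tank and cap to z=51. Black tongue at the back, 26 wide round head, ends at x=86. 0.14-0.28 kg. Unclipping takes 5-10 N over the first 10 mm.
- blue_2_grip (a point): Top centre of blue_2's blue grip plate: an upright plate 8 mm thick (along the cassette's x), 32 wide (y), free-standing from z=28 to this point at z=66, with its rear face at cassette x=-50. Axes as the cassette's.
- lab_timer: Bystander: white digital timer, 60x64x18 mm, beside the analyser. Origin: centre of its underside.
- lens_pad: Bystander: lens tissue pad in a blue cover, 35x57x12 mm, beside the analyser. Origin: centre of its underside.
- strip_pot_2: Bystander: test strip pot with green cap, 36 across, 64 high mm, right of the work, in front of the microscope. Origin: centre of its underside.
- tweezers: Bystander: steel tweezers, 14x130x12 mm, in front of the microscope. Origin: centre of its underside.
- coverslip_pack: Bystander: coverslip pack, 62x88x22 mm, right of the microscope. Origin: centre of its underside.
- pen_1: Bystander: blue pen, 12x145x9 mm, right of the microscope. Origin: centre of its underside.

How it is judged (in metres and radians):
On the way, in this order (a step that is already met when the one before it is completed fails the run):
1. one orange cassette is drawn wholly clear of the dock while the other is still clipped in (((x of orange_1 in the frame of dock below -0.08 m and distance of orange_2 from where it was at the start of the episode below 0.008 m) or (x of orange_2 in the frame of dock below -0.08 m and distance of orange_1 from where it was at the start of the episode below 0.008 m))), for 0.1 s.
2. the other orange cassette is wholly clear of the dock too (x of each of orange_1, orange_2 in the frame of dock below -0.08 m), for 0.1 s.
At the end, for the whole second after the job is handed in: Both orange cassettes lie at rest, flat, each before a bay not filled by a blue one: within 16 mm of its centre line and 0.25 rad of its direction, origin 80 to 135 mm in front of the clipped-in place (6 to 61 mm clear of the rails). Both blue cassettes are within 8 mm of their start (all of step 2 and x of each of orange_1, orange_2 in the frame of dock above -0.135 m and (y of orange_1 in the frame of dock between 0.056 and 0.088 m or y of orange_1 in the frame of dock between 0.008 and 0.04 m or y of orange_1 in the frame of dock between -0.04 and -0.008 m or y of orange_1 in the frame of dock between -0.088 and -0.056 m) and (y of orange_1 in the frame of blue_1 below -0.024 m or y of orange_1 in the frame of blue_1 above 0.024 m) and (y of orange_1 in the frame of blue_2 below -0.024 m or y of orange_1 in the frame of blue_2 above 0.024 m) and angle between the x axis of each of orange_1, orange_2 and the x axis of dock, either way round below 0.25 rad and angle between each of orange_1, orange_2's own z axis and vertical below 0.1 rad and height (world z) of each of orange_1, orange_2 below 0.006 m and linear speed of each of orange_1, orange_2 below 0.02 m/s and (y of orange_2 in the frame of dock between 0.056 and 0.088 m or y of orange_2 in the frame of dock between 0.008 and 0.04 m or y of orange_2 in the frame of dock between -0.04 and -0.008 m or y of orange_2 in the frame of dock between -0.088 and -0.056 m) and (y of orange_2 in the frame of blue_1 below -0.024 m or y of orange_2 in the frame of blue_1 above 0.024 m) and (y of orange_2 in the frame of blue_2 below -0.024 m or y of orange_2 in the frame of blue_2 above 0.024 m) and distance of each of blue_1, blue_2 from where it was at the start of the episode below 0.008 m); the robot touches nothing.
It fails at once if a blue cassette is drawn out of its catch (moved over 9 mm) (distance of any of blue_1, blue_2 from where it was at the start of the episode above 0.009 m).
It fails at once if a bystander is knocked away by more than 25 mm (distance of any of lab_timer, lens_pad, strip_pot_2, tweezers, coverslip_pack, pen_1 from where it was at the start of the episode above 0.025 m).
It also fails if it takes over 48 s, if anything falls off the work surface, if the arm or the gripper's body presses on something with over 40 N, if the wrist force passes 120 N, or if a joint passes its speed limit or range.

### The arm

A 6-joint arm with a two-finger parallel gripper is mounted at the origin on a cart in front of the work surface, level with it; the furniture and walls round the work are solid. World frame = base frame: x ahead of the robot, y to its left, z up, the work surface at z = 0. Lengths are in m, angles in degrees, forces in N, time in s.
With the tool pointing down it reaches from about 0.4 to 0.825 m from the base axis. Payload 7 kg.
Tool frame: the origin (TCP) lies between the finger pads; the fingertips stand 19 mm ahead of it and the grasp point (between the pads) is the TCP; z points along the fingers, y is the line along which they close (so a half turn about z gives the same grasp; the last joint's range is limited). The gripper opens to 88 mm and grips with 3 to 60 N. Pads are 19 mm wide; open, the fingers measure 130 mm over their backs; the gripper's body (78 mm by 193 mm) begins 47 mm behind the grasp point.
Start: joints at [91.679, 20.546, 0.682, 0, -70.136, -16.507], TCP at [0.173, 0.652, 0.246] pointing down, gripper open.
Joint ranges: [-176.03, 176.03], [-82.01, 121.73], [-58.28, 71.71], [-173.87, 95.51], [-174.79, -0.11], [-173.66, 173.66]. Speed limits (degrees/s): [136.94, 136.94, 172.46, 180, 180, 180].

### API

Orientations are given as [roll, pitch, yaw] about the fixed x, y, z axes, in that order (R = Rz(yaw) Ry(pitch) Rx(roll)).
In Python, from plant import r gives the robot as it stands. The module is installed in compiled form; this text tells all that it offers.
- The arm moves only by the shell command python3 -m pendant 'ROWS' [OPENING] [FORCE]. ROWS is JSON, a list of rows, each a list of 6 numbers: the shift along the tool's x, y, z in mm, then the turn, a rotation vector about the tool's x, y, z in rad. In form: [[tx, ty, tz, wx, wy, wz], ...]. A call has 1 to 20 rows; each row is the pose to reach, as a shift and turn from the pose commanded when the call began, along the tool's axes at that moment; what a row does not reach only later rows make up. A row lasts 1/8 s, in which the tool goes at most 62.5 mm and 10.7 degrees, less where a joint would pass 70% of its speed; a pose out of reach is approached as far as the arm can. A call with a gripper value outside its range is refused whole. OPENING is the finger opening in mm, from 0 to 87.6, set as the call begins (- or left out, the last holds). The fingers move at their own pace and stop on an object; FORCE is the grip in N (left out, the last holds). Time passes only in rows, so rows that repeat a pose let the fingers close. It gives the time, the measured TCP pose, the force, the opening and the grip force at its end, in the units of the state.
- r.get_state(): the state, without advancing time (a new reading comes with each control period).
- r.capture(name): name is "scene" or "side" or "wrist"; returns the picture (420x560x3 uint8, red, green, blue); there is no depth.
- r.camera_params(name): a dict with "mtx" (3x3 intrinsics, pixels), "distortion" ([k1, k2, p1, p2, k3] as OpenCV has them; the pictures are not rectified), "rvec" (rotation vector, rad) and "tvec" (3), from world to camera coordinates, as OpenCV has them; the wrist camera has in their place "mount" (4x4, takes a point from camera to tool coordinates, whose origin is the TCP and whose axes are the flange's). Camera axes: x right, y down, z forward; pixel columns grow to the right and rows downward; lengths in m; the calibration is good to about 2 mm. A picture is of the moment at which its call begins: read the wrist's pose just before it. camera_params takes no time and is no camera call.
- r.close_job(): hands the job in; it is judged then, once.
The state is a dict: "time_s": time; "joints": joint angles; "qd": joint speeds; "joint_torque": joint torques, N m; "tcp_pos": TCP position; "eef_rot": TCP orientation; "contact_force": force on the tool from outside, world axes, zero at the start; "moment": the same for the moment, N m; "gripper_width": finger opening in m; "gripper_force": force on a finger pad.
Only numpy, scipy, OpenCV 4.12 (cv2) and the standard library are available. Lean on these libraries where they do the work, as an engineer would, in place of code of your own. Each camera call takes 0.05 s, during which the arm holds its last target. There are 200 camera calls.

## Working session

There is one attempt and no reset: what is moved stays moved. The work goes in short steps, Python scripts to look and compute and a shell command to move; the robot and the scene stay as the last step left them, time stands still between calls to the robot, and variables do not carry over. Pictures are saved under pics/ and viewed, at most 10 in all, crops included, and the job is handed in when it is done.

```bash
mkdir -p pics
python3 - <<'E'
from plant import r
import cv2
s=r.get_state();print(s)
for n in ("scene","side"):
    cv2.imwrite(f"pics/{n}0.png",r.capture(n)[:,:,::-1]); p=r.camera_params(n)
    print(n,{k:(v.tolist() if hasattr(v,'tolist') else v) for k,v in p.items()})
cv2.imwrite("pics/wrist0.png",r.capture("wrist")[:,:,::-1]);print(r.camera_params("wrist"))
E
```

```text
{'time_s': 0.0, 'joints': array([ 9.16785644e+01,  2.05918572e+01,  6.34691537e-01, -2.04025929e-02,
       -7.01345784e+01, -1.65064584e+01]), 'qd': array([ 0.02382514,  0.04414652,  0.0074195 ,  0.03073   , -0.05448662,
       -0.06242474]), 'joint_torque': array([-2.26601669e-04, -5.82713056e+01,  2.93053490e+01,  6.99742064e+00,
        6.96349656e-03, -1.38752503e-04]), 'tcp_pos': array([0.17265272, 0.65208682, 0.24462397]), 'eef_rot': array([ 1.79906587e+02, -7.67991356e-03, -1.48348362e+01]), 'contact_force': array([-0.06178248, -0.82157846,  0.02856084]), 'moment': array([-0.05485717, -0.00142721, -0.01152834]), 'gripper_force': 0.0, 'gripper_width': 0.08766620422218245}
scene {'mtx': [[405.7937557639505, 0.0, 278.5853864960536], [0.0, 405.7937557639505, 208.78882732333904], [0.0, 0.0, 1.0]], 'distortion': [-0.024973017768595895, 0.0, 0.0, 0.0, 0.0], 'rvec': [2.096398287044471, -0.7889252863556475, 0.4083610934678045], 'tvec': [-0.3983830207577209, 0.26861788669942055, 1.0037351965853294]}
side {'mtx': [[424.2499366338077, 0.0, 277.0538049379199], [0.0, 424.2499366338077, 207.6218343756001], [0.0, 0.0, 1.0]], 'distortion': [-0.08386789859941673, 0.0, 0.0, 0.0, 0.0], 'rvec': [1.9089888131934374, -0.33191869756920467, 0.25693778514552496], 'tvec': [-0.4607895829283149, 0.14159572839646606, 1.325652048740823]}
{'mtx': array([[372.65499575,   0.        , 283.57597324],
       [  0.        , 372.65499575, 210.8399877 ],
       [  0.        ,   0.        ,   1.        ]]), 'distortion': array([-0.0830176,  0.       ,  0.       ,  0.       ,  0.       ]), 'mount': array([[-4.61953987e-04, -9.49938799e-01, -3.12435696e-01,
         8.55246064e-02],
       [ 9.99999461e-01, -1.48275975e-04, -1.02773351e-03,
        -1.00474188e-04],
       [ 9.29957232e-04, -3.12436003e-01,  9.49938356e-01,
        -1.39718697e-01],
       [ 0.00000000e+00,  0.00000000e+00,  0.00000000e+00,
         1.00000000e+00]])}
```

View pics/scene0.png

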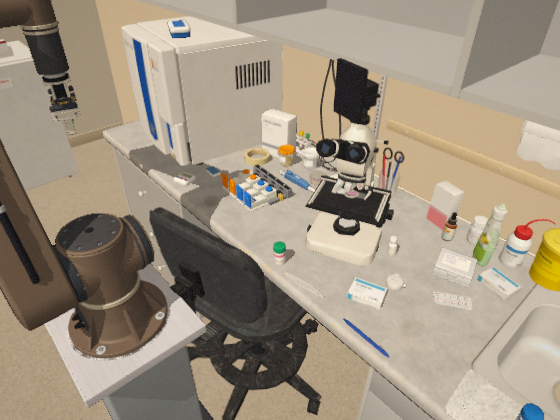

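View pics/side0.png

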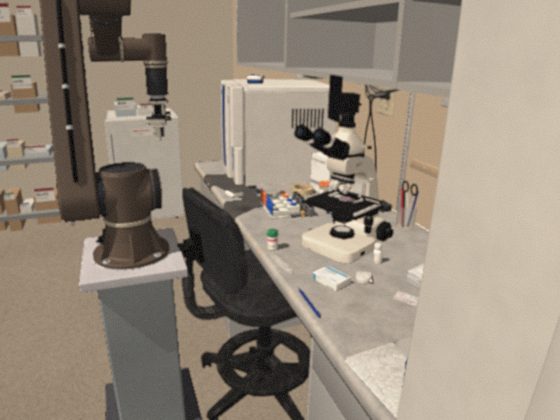

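The scene view shows the dock at about (257,187). The orange grips are around (228,183) and the blue ones around (243,197), between the analyser and the microscope. I'll zoom in on the crop and cast rays.

```bash
cat > h.py <<'E'
import numpy as np, cv2
from plant import r
def ray(cam,uv,pose=None):
    p=r.camera_params(cam)
    n=cv2.undistortPoints(np.array([[uv]],float),p["mtx"],p["distortion"])[0,0]
    d=np.array([n[0],n[1],1.])
    if cam=="wrist":
        M=p["mount"]; 
        from scipy.spatial.transform import Rotation as R
        s=pose; Rt=R.from_euler("xyz",s["eef_rot"],degrees=True).as_matrix()
        return Rt@M[:3,3]+s["tcp_pos"], Rt@M[:3,:3]@d
    Rm=cv2.Rodrigues(np.array(p["rvec"]))[0]
    return -Rm.T@np.array(p["tvec"]), Rm.T@d
def onz(cam,uv,z,pose=None):
    o,d=ray(cam,uv,pose); return o+d*(z-o[2])/d[2]
def blobs(im,col,amin=15):
    h=cv2.cvtColor(im,cv2.COLOR_RGB2HSV)
    lo,hi={"orange":((5,150,90),(18,255,255)),"blue":((100,140,60),(125,255,255))}[col]
    m=cv2.inRange(h,lo,hi)
    n,l,st,c=cv2.connectedComponentsWithStats(m)
    return [(st[i].tolist(),c[i].round(1)) for i in range(1,n) if st[i,4]>=amin],l
E
python3 - <<'E'
from h import *
im=cv2.imread("pics/scene0.png");
cv2.imwrite("pics/sc.png",cv2.resize(im[120:230,140:320],None,fx=4.4,fy=4.4,interpolation=cv2.INTER_CUBIC))
for col in("orange","blue"):
  for st,c in blobs(im[:,:,::-1].copy(),col)[0]:
    if 150<c[0]<320: print(col,st,c,onz("scene",c,.05).round(3))
E
```

```text
orange [279, 145, 16, 10, 108] [286.3 149.9] [0.837 0.299 0.05 ]
orange [243, 170, 6, 4, 22] [245.5 171.4] [0.615 0.275 0.05 ]
orange [222, 173, 6, 15, 73] [224.5 179.9] [0.524 0.278 0.05 ]
orange [250, 174, 6, 5, 27] [252.7 176.2] [0.614 0.233 0.05 ]
orange [229, 179, 7, 15, 68] [231.8 185.8] [0.521 0.231 0.05 ]
blue [173, 21, 11, 5, 42] [177.9  23.3] [1.64 2.52 0.05]
blue [171, 33, 19, 5, 80] [180.5  35.1] [1.453 2.159 0.05 ]
blue [167, 124, 6, 24, 32] [169.6 135.2] [0.552 0.714 0.05 ]
blue [151, 130, 6, 9, 22] [154.3 134.5] [0.507 0.762 0.05 ]
blue [258, 180, 6, 5, 26] [260.7 182.2] [0.611 0.184 0.05 ]
blue [236, 185, 7, 15, 70] [239.3 192.5] [0.516 0.182 0.05 ]
blue [266, 186, 6, 5, 26] [268.7 188.3] [0.607 0.137 0.05 ]
blue [244, 191, 7, 16, 78] [247.1 198.8] [0.513 0.136 0.05 ]
```

View pics/sc.png

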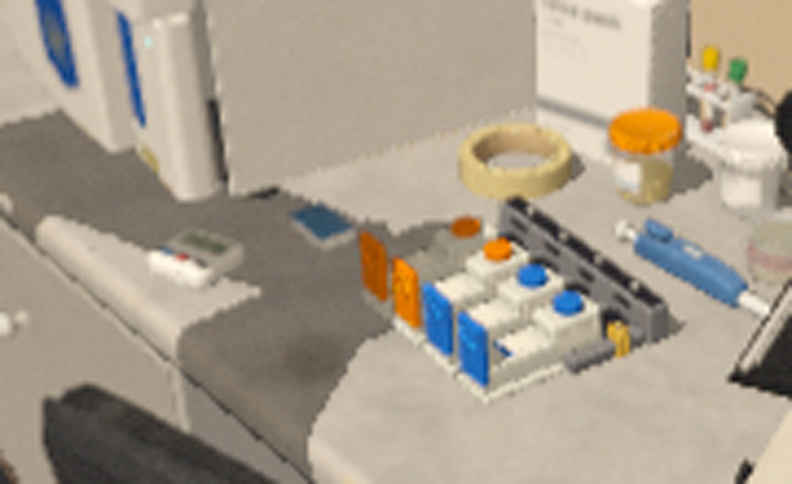

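View pics/wrist0.png

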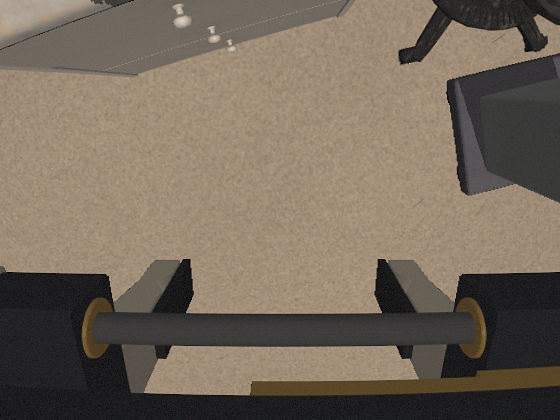

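Both oranges are in the left two bays, at about y=0.275 and 0.233. The wrist camera is still over the floor. Before moving I'll check the clearance to the analyser and the microscope.

Run:
```python
from h import *
for n,uv,z in [("analyser R front foot",(183,165),0),("R back",(265,152),0),("analyser panel foot",(165,148),0),("front left foot",(128,125),0),("stage corner",(308,192),.1),("scope eyepiece",(318,148),.25),("scope base",(308,243),0),("dock block near end",(292,197),.036),("dock block far",(257,165),.036),("counter edge",(190,205),0),("counter edge2",(215,225),0),("timer",(183,180),.01)]:
    print(n,onz("scene",uv,z).round(3))
```

```text
analyser R front foot [0.507 0.541 0.   ]
R back [0.82  0.412 0.   ]
analyser panel foot [0.523 0.714 0.   ]
front left foot [0.503 1.031 0.   ]
stage corner [ 0.639 -0.017  0.1  ]
scope eyepiece [ 0.662 -0.024  0.25 ]
scope base [ 0.552 -0.112  0.   ]
dock block near end [0.646 0.061 0.036]
dock block far [0.69  0.302 0.036]
counter edge [0.386 0.291 0.   ]
counter edge2 [0.388 0.145 0.   ]
timer [0.443 0.431 0.01 ]
```

```bash
python3 -m pendant '[[40,27,0,0,0,0.12],[84,58,0,0,0,0.26],[128,88,0,0,0,0.4],[172,118,0,0,0,0.54],[216,148,0,0,0,0.68],[260,178,5,0,0,0.82],[304,208,10,0,0,0.96],[348,238,18,0,0,1.1],[392,268,27,0,0,1.22],[425,290,36,0,0,1.31],[438,300,45,0,0,1.362],[438,300,45,0,0,1.362],[438,300,45,0,0,1.362]]' 50 40
python3 - <<'E'
from h import *
s=r.get_state();im=r.capture("wrist");cv2.imwrite("pics/w1.png",im[:,:,::-1])
print(s["tcp_pos"],s["eef_rot"],s["joints"])
for col in("orange","blue"):
  for st,c in blobs(im,col,60)[0]: print(col,st,c,onz("wrist",c,.066,s).round(4),onz("wrist",c,.051,s).round(4))
E
```

```text
time_s: 1.78
tcp_pos: [0.5191, 0.251, 0.2007]
eef_rot: [-180.0, 0.0, -92.8]
contact_force: [-0.6, -0.5, -0.1]
gripper_width: 0.0497
gripper_force: 0.0
[0.51908605 0.25104756 0.2007098 ] [-1.79993767e+02  5.45225877e-03 -9.27791098e+01] [ 4.52394673e+01  1.32750257e+01 -1.56994637e+01  1.12783473e-03
 -6.10172882e+01 -4.80191238e+01]
orange [124, 24, 15, 20, 78] [135.   34.9] [0.616  0.1234 0.066 ] [0.6215 0.1211 0.051 ]
orange [126, 85, 15, 18, 167] [132.6  93.3] [0.6235 0.1624 0.066 ] [0.6294 0.1622 0.051 ]
orange [131, 141, 17, 19, 159] [137.4 150.5] [0.6264 0.2036 0.066 ] [0.6325 0.2056 0.051 ]
orange [268, 163, 13, 106, 1062] [273.5 215.4] [0.5277 0.2597 0.066 ] [0.5284 0.2648 0.051 ]
orange [152, 171, 30, 30, 652] [166.3 185.4] [0.6083 0.2314 0.066 ] [0.6133 0.235  0.051 ]
orange [239, 171, 8, 24, 180] [242.7 182.2] [0.5495 0.232  0.066 ] [0.5514 0.2356 0.051 ]
orange [136, 193, 12, 20, 129] [141.4 203.8] [0.6302 0.2451 0.066 ] [0.6364 0.2494 0.051 ]
orange [240, 223, 7, 23, 156] [243.  234.4] [0.5528 0.2744 0.066 ] [0.5548 0.2803 0.051 ]
orange [156, 226, 29, 29, 589] [170.2 239.9] [0.6118 0.2763 0.066 ] [0.617  0.2824 0.051 ]
orange [141, 241, 14, 19, 104] [145.5 251.8] [0.6338 0.2859 0.066 ] [0.6402 0.2924 0.051 ]
blue [271, 38, 13, 48, 556] [276.8  61.8] [0.5191 0.1474 0.066 ] [0.5193 0.1464 0.051 ]
blue [143, 45, 33, 33, 797] [158.9  61.1] [0.6014 0.1419 0.066 ] [0.6061 0.1406 0.051 ]
blue [239, 50, 8, 29, 225] [242.5  64.4] [0.543  0.1479 0.066 ] [0.5445 0.1469 0.051 ]
blue [270, 107, 12, 46, 506] [275.3 129.1] [0.5227 0.1936 0.066 ] [0.523  0.1951 0.051 ]
blue [147, 111, 32, 31, 706] [162.4 125.8] [0.6049 0.1867 0.066 ] [0.6097 0.1878 0.051 ]
blue [240, 113, 7, 26, 182] [243.  125.5] [0.5459 0.1899 0.066 ] [0.5475 0.1912 0.051 ]
```

View pics/w1.png

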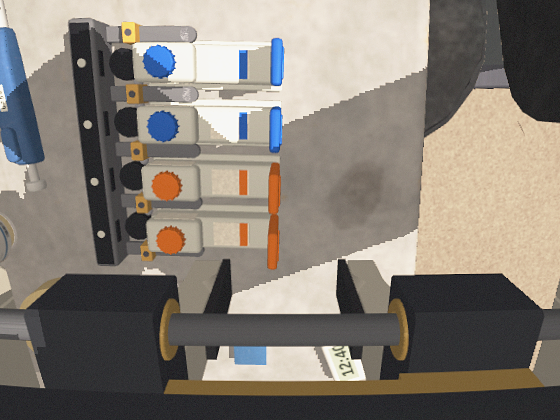

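The wrist view shows the four cassettes in a row. The orange plates are at about (273,190) and (273,240), and the orange caps at (166,185) and (170,240). The dock is yawed about -4.4°. I'll take the leftmost orange first.

```bash
python3 -m pendant '[[-20,-4,10,0,0,0.014],[-38.5,-8.6,30,0,0,0.027],[-38.5,-8.6,60,0,0,0.027],[-38.5,-8.6,90,0,0,0.027],[-38.5,-8.6,115,0,0,0.027],[-38.5,-8.6,115,0,0,0.027],[-38.5,-8.6,115,0,0,0.027]]' 50 40
python3 - <<'E'
from h import *
s=r.get_state();im=r.capture("wrist");cv2.imwrite("pics/w2.png",im[:,:,::-1])
E
```

```text
time_s: 2.7
tcp_pos: [0.5302, 0.2896, 0.0863]
eef_rot: [-180.0, 0.0, -94.3]
contact_force: [0.3, 0.2, 0.2]
gripper_width: 0.05
gripper_force: 0.0
```

View pics/w2.png

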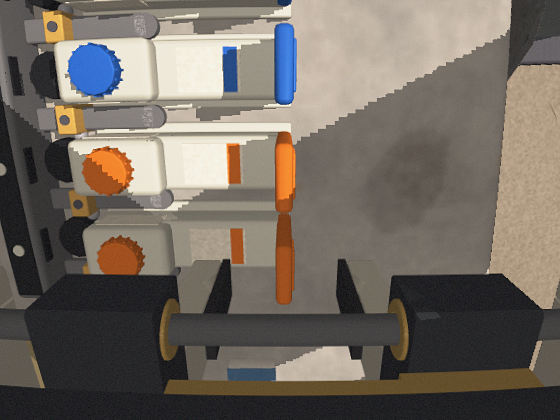

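The target plate (col 284) is centred between the fingers (inner edges at about 231 and 338), and lateral error is about 1 mm. Next I descend and close.

```bash
python3 -m pendant '[[1,0,20,0,0,0],[1,0,34,0,0,0],[1,0,34,0,0,0]]' 50 40; python3 -m pendant '[[0,0,0,0,0,0],[0,0,0,0,0,0],[0,0,0,0,0,0],[0,0,0,0,0,0],[0,0,0,0,0,0],[0,0,0,0,0,0]]' 0 40
```

```text
time_s: 3.12
tcp_pos: [0.5295, 0.2872, 0.0511]
eef_rot: [180.0, -0.1, -94.4]
contact_force: [-0.2, 0.7, -0.0]
gripper_width: 0.0501
gripper_force: 0.0
time_s: 3.88
tcp_pos: [0.5299, 0.2875, 0.0517]
eef_rot: [-180.0, 0.0, -94.4]
contact_force: [-0.1, -0.7, 2.3]
gripper_width: 0.0077
gripper_force: 40.0
```

```bash
python3 -m pendant '[[0,3,0,0,0,0],[0,6,0,0,0,0],[0,9,0,0,0,0],[0,13,0,0,0,0],[0,19,0,0,0,0],[0,26,0,0,0,0],[0,26,0,0,0,0]]'
python3 - <<'E'
from plant import r
print(r.get_state()["moment"])
E
```

```text
time_s: 4.75
tcp_pos: [0.5027, 0.2894, 0.0517]
eef_rot: [179.9, -0.0, -94.4]
contact_force: [-3.0, 0.2, 4.6]
gripper_width: 0.0078
gripper_force: 40.0
[0.32302737 1.06306043 0.04482068]
```

Unclipped with low forces. I'll draw it the rest of the way.

```bash
python3 -m pendant '[[0,8,0,0,0,0],[0,17,0,0,0,0],[0,27,0,0,0,0],[0,37,0,0,0,0],[0,47,0,0,0,0],[0,57,0,0,0,0],[0,66,0,0,0,0],[0,72,0,0,0,0],[0,74,0,0,0,0],[0,74,0,0,0,0],[0,74,0,0,0,0]]'
python3 - <<'E'
from h import *
s=r.get_state();im=r.capture("wrist");cv2.imwrite("pics/w3.png",im[:,:,::-1])
E
```

```text
time_s: 6.12
tcp_pos: [0.4297, 0.2952, 0.0516]
eef_rot: [180.0, -0.0, -94.4]
contact_force: [-3.3, 2.1, 6.9]
gripper_width: 0.0076
gripper_force: 40.0
```

View pics/w3.png

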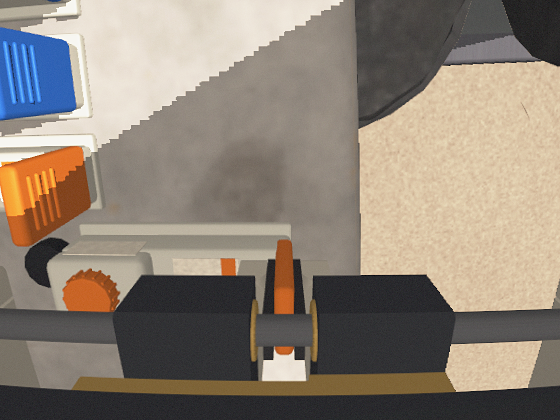

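The first cassette is out by 100 mm, straight and short of the counter edge. Next: release, rise and go above the second one.

```bash
python3 -m pendant '[[0,0,0,0,0,0],[0,0,0,0,0,0],[0,0,0,0,0,0],[0,0,0,0,0,0],[0,0,-20,0,0,0],[0,0,-50,0,0,0],[0,0,-75,0,0,0],[20,-40,-75,0,0,0],[47,-80,-75,0,0,0],[47,-100,-60,0,0,0],[47,-100,-35,0,0,0],[47,-100,-35,0,0,0],[47,-100,-35,0,0,0]]' 50 40
python3 - <<'E'
from h import *
s=r.get_state();im=r.capture("wrist");cv2.imwrite("pics/w4.png",im[:,:,::-1])
E
```

```text
time_s: 7.8
tcp_pos: [0.5264, 0.2408, 0.0872]
eef_rot: [-180.0, 0.0, -94.4]
contact_force: [-0.1, 0.7, 1.2]
gripper_width: 0.0501
gripper_force: 0.0
```

View pics/w4.png

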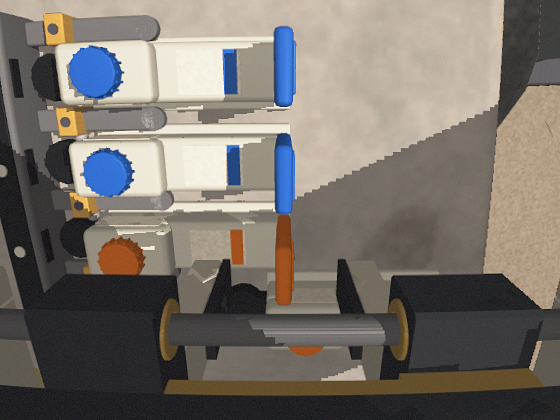

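The plate sits at col 284, centred between the fingers, as before. I'll descend, grip and pull as before.

```bash
python3 -m pendant '[[0,0,20,0,0,0],[0,0,35,0,0,0],[0,0,35,0,0,0]]' 50 40; python3 -m pendant '[[0,0,0,0,0,0],[0,0,0,0,0,0],[0,0,0,0,0,0],[0,0,0,0,0,0],[0,0,0,0,0,0],[0,0,0,0,0,0]]' 0 40; python3 -m pendant '[[0,3,0,0,0,0],[0,6,0,0,0,0],[0,9,0,0,0,0],[0,13,0,0,0,0],[0,19,0,0,0,0],[0,26,0,0,0,0],[0,34,0,0,0,0],[0,43,0,0,0,0],[0,53,0,0,0,0],[0,63,0,0,0,0],[0,73,0,0,0,0],[0,83,0,0,0,0],[0,92,0,0,0,0],[0,98,0,0,0,0],[0,100,0,0,0,0],[0,100,0,0,0,0],[0,100,0,0,0,0]]'
```

```text
time_s: 8.22
tcp_pos: [0.5256, 0.2403, 0.0509]
eef_rot: [179.9, -0.1, -94.4]
contact_force: [-1.1, -0.4, -0.3]
gripper_width: 0.0497
gripper_force: 0.0
time_s: 8.98
tcp_pos: [0.5263, 0.2406, 0.0517]
eef_rot: [-180.0, 0.0, -94.4]
contact_force: [1.0, -0.1, 1.5]
gripper_width: 0.0078
gripper_force: 40.0
time_s: 11.1
tcp_pos: [0.4261, 0.2483, 0.0516]
eef_rot: [180.0, -0.0, -94.4]
contact_force: [-3.2, 1.8, 7.6]
gripper_width: 0.0079
gripper_force: 40.0
```

Release, rise, move toward the dock for an overview and check.

```bash
python3 -m pendant '[[0,0,0,0,0,0],[0,0,0,0,0,0],[0,0,0,0,0,0],[0,0,0,0,0,0],[0,0,-20,0,0,0],[0,0,-60,0,0,0],[0,0,-110,0,0,0],[0,-20,-160,0,0,0],[10,-50,-170,0,0,0],[10,-50,-170,0,0,0],[10,-50,-170,0,0,0]]' 50 40
python3 - <<'E'
from h import *
s=r.get_state();im=r.capture("wrist");cv2.imwrite("pics/w5.png",im[:,:,::-1])
for col in("orange","blue"):
  for st,c in blobs(im,col,200)[0]: print(col,st,c,onz("wrist",c,.051,s).round(4))
E
```

```text
time_s: 12.48
tcp_pos: [0.4751, 0.234, 0.2209]
eef_rot: [179.9, -0.0, -94.5]
contact_force: [-0.3, 0.2, -0.2]
gripper_width: 0.0498
gripper_force: 0.0
orange [333, 181, 16, 49, 610] [340.4 205.1] [0.4267 0.2493 0.051 ]
orange [227, 192, 28, 28, 542] [240.3 205.5] [0.5137 0.2428 0.051 ]
orange [331, 228, 15, 51, 424] [336.6 249.4] [0.4314 0.2912 0.051 ]
orange [230, 243, 26, 25, 496] [242.3 255. ] [0.5173 0.2899 0.051 ]
blue [212, 72, 19, 42, 694] [220.6  92.2] [0.5189 0.1472 0.051 ]
blue [100, 80, 30, 30, 654] [114.6  94.3] [0.6055 0.1405 0.051 ]
blue [215, 130, 18, 44, 642] [223.6 150.9] [0.5223 0.1943 0.051 ]
blue [107, 139, 29, 28, 595] [121.2 152.1] [0.6093 0.1877 0.051 ]
```

View pics/w5.png

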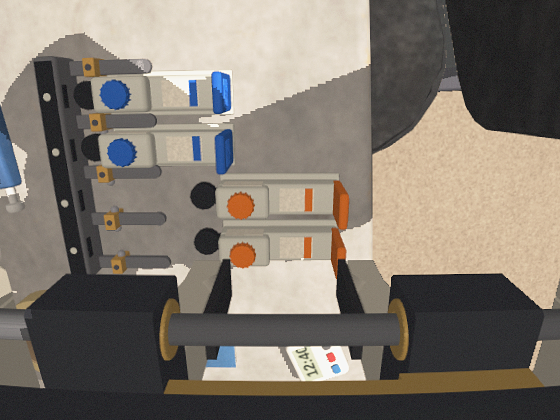

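Both orange cassettes (caps at (240,205) and (242,255)) lie straight in front of their bays. Their caps have moved 100 mm along the dock axis, and the blue ones haven't moved.

```bash
python3 -c "
from plant import r
print(r.close_job())"
```

```text
the job is handed in; nothing more can be done
None
```

I pulled both orange cassettes out one after the other; they lie straight, about 100 mm in front of their own bays, and the blue cassettes stayed clipped in. I handed the job in at about 12.5 s, and it returned no verdict.

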